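Fetch the clamp lever that matches the pattern

ROBOT

A 6-joint arm with a two-finger parallel gripper is mounted at the origin on a cart in front of the work surface, level with it; the furniture and walls round the work are solid. World frame = base frame: x ahead of the robot, y to its left, z up, the work surface at z = 0. Lengths are in mm, angles in rad, forces in N, time in s.
With the tool pointing down it reaches from about 275 to 750 mm from the base axis. Payload 10.2 kg.
Tool frame: the origin (TCP) lies midway between the tips of the shut fingers; the grasp point (between the pads) lies grip_depth behind it (grip_depth is the distance from the TCP to the grasp point, in mm); z points along the fingers, y is the line along which they close (so a half turn about z gives the same grasp; the last joint's range is limited). The gripper opens to 85 mm and grips with 20 to 120 N. Pads are 22 mm wide; open, the fingers measure 114 mm over their backs; the gripper's body (76 mm by 85 mm) begins 54 mm behind the grasp point. The pads swing forward as they close: fully open they stand 13 mm farther back than shut.
Start: joints at [-1.389, 0.313, 1.498, -0, 1.331, -0.223], TCP at [206.751, -482.582, 231.294] pointing down, gripper open.
Joint ranges: [-2.94, 2.94], [-0.97, 2.17], [0.19, 2.56], [-1.23, 4.37], [0.02, 3.11], [-2.88, 2.88]. Speed limits (rad/s): [2.39, 2.39, 3.01, 3.14, 3.14, 3.14].

INTERFACE

Orientations are given as a unit quaternion [w, x, y, z].
In Python, from rig import * gives the robot as it stands.
- The arm moves only by the tool servo_tool, never from a script. Its argument "commands" is a list of rows, each a list of 3 entries, a list of its own where there are three numbers: the gripper command: -1 is fully open, 1 is shut, values between are in proportion, then the shift along the tool's x, y, z in m, then the turn, a rotation vector about the tool's x, y, z in units of 6 degrees (1.0 is 6 degrees). In form: [[grip, [dx, dy, dz], [ax, ay, az]], ...]. A call has 1 to 10 rows; each row shifts and turns the commanded pose from where the row before left it, along the tool's axes as they then stand; what a row does not reach is not made up. A row lasts 1/12 s, in which the tool goes at most 41.7 mm and 7.16 degrees, less where a joint would pass 70% of its speed; a pose out of reach is approached as far as the arm can. A call is refused whole if a number of a shift passes 0.0417 or a number of a turn 1, either way. A call with a gripper value outside its range is refused whole. The fingers move at their own pace and stop on an object; "squeeze" is the grip in N (left out, the last holds). Time passes only in rows, so rows that do not move let the fingers close. It gives the time, the measured TCP pose, the force, the opening and the grip force at its end, in the units of the state.
- sense(): the state, without advancing time (a new reading comes with each control period).
- capture(name): name is "side" or "top"; returns a dict with "pixels" (400x640x3 uint8, red, green, blue), "z_map" (400x640 float32, mm along the optical axis (not along the pixel's ray), 0 where there is no reading), "fx", "fy", "cx", "cy" (pixels), "rvec" (rotation vector, rad) and "tvec" (3), from world to camera coordinates, as OpenCV has them. Camera axes: x right, y down, z forward; pixel columns grow to the right and rows downward; lengths in mm; the calibration is good to about 2 mm. A picture is of the moment at which its call begins.
- finish_job(): hands the job in; it is judged then, once.
The state is a dict: "time_s": time; "joints": joint angles; "dq": joint speeds; "tau": joint torques, N m; "eef_pos": TCP position; "ee_rot": TCP orientation; "force": force on the tool from outside, world axes, zero at the start; "wrist_torque": the same for the moment, N m; "grip_width": opening from 0.0 (shut) to 1.0 (fully open); "grip_force": force on a finger pad.
Only numpy, scipy, OpenCV 4.12 (cv2) and the standard library are available. Lean on these libraries where they do the work, as an engineer would, in place of code of your own. Each camera call takes 0.05 s, during which the arm holds its last target. There are 200 camera calls.

TASK

A pattern of the clamp lever we need lies on the round board beside the box. Draw the bolt right out, slide the box's lid fully back, and put the lever with the same head shape as that pattern flat in the shallow tray. Leave the other levers in the box, the lid open, and do not disturb the bottles.

Things in the scene. Friction and masses are not known exactly. Their poses are not given: they have to be found in the camera images.
- box: Fixed plywood box, 138 (its x) x 270 (y) x 47 mm high, turned up to 0.3 rad. Origin under its centre, on the bench. Floor 6 mm up; two dividers 38 mm high make three bins, each 122 (x) x 81 mm (y), centred at y -86, 0, +86 mm. The bolt's block, 44 mm wide, 47 mm high, stands out from its right end to y -215 mm; runners for the lid reach 125 mm behind it.
- lid (a joint): Flat wooden lid over all three bins, top 47 mm above the bench. Slides level along the box's +x (away from the robot), 0 shut to 0.130 m fully open, which bares the bins; resists with about 2 N and stays where left. Steel lugs on its right end take the bolt: it cannot slide until the bolt is drawn.
- lid_knob (a point): On the lid's round wooden knob: 24 mm across, from 47 to 77 mm above the bench, this point at 64 mm; at the box's centre when the lid is shut, moves with the lid. Axes as the box's.
- bolt (a joint): Steel bolt on the box's right end that locks the lid. Slides along the box's -y (outward), 0 home to 0.030 m fully drawn; resists with about 1.5 N and stays where left. The lid is free from about 0.023 m on.
- bolt_knob (a point): On the bolt's upright round steel pin: 15 mm across, from 56 to 96 mm above the bench, this point at 80 mm; at y -165 mm of the box when home, moves with the bolt. The bolt's rod runs along y beneath it (top 59 mm up); rod guides 20 mm wide (x), 63 mm high stand 24 mm from the pin inward and 47 mm outward (bolt home). Axes as the box's.
- tray: Fixed shallow wooden tray, 138 (its x) x 88 mm (y), walls 5 mm thick, 16 mm high, floor 5 mm above the bench; origin under its centre, on the bench. Left or right of the box, turned up to 0.5 rad.
- round_board: Fixed round plywood board, 140 mm across, 6 mm thick, flat on the bench, on the other side of the box from the tray; origin under its centre. The one pattern lying on it (centres within 25 mm) is the sample.
- round_pattern: Fixed pattern, same shape and size as the lever of that name; head: a disc 44 mm across. Lies either on the round board (then it is the sample) or on the rectangular board at the back of the bench (then it plays no part). Origin at the middle of its length, on its underside; x points from handle to head.
- fork_pattern: Fixed pattern, same shape and size as the lever of that name; head: a two-pronged fork 44 mm wide (prongs 12 mm wide, gap 20 mm, opening away from the handle). Lies either on the round board (then it is the sample) or on the rectangular board at the back of the bench (then it plays no part). Origin at the middle of its length, on its underside; x points from handle to head.
- tee_pattern: Fixed pattern, same shape and size as the lever of that name; head: a T (neck 14 mm wide, then a cross-bar 44 mm wide at the far tip). Lies either on the round board (then it is the sample) or on the rectangular board at the back of the bench (then it plays no part). Origin at the middle of its length, on its underside; x points from handle to head.
- round_grip (a point): Loose dark wooden lever, 105 mm long, 80 g, in any of the bins, roughly along the box's x, head to or from the robot. Handle 70 x 18 x 24 mm high; head 16 mm thick: a disc 44 mm across. This point: on the handle, half-way up, x towards the head; the head begins 25 mm ahead of it, the lever's middle is 8 mm ahead.
- fork_grip (a point): Loose dark wooden lever, 105 mm long, 80 g, in any of the bins, roughly along the box's x, head to or from the robot. Handle 70 x 18 x 24 mm high; head 16 mm thick: a two-pronged fork 44 mm wide (prongs 12 mm wide, gap 20 mm, opening away from the handle). This point: on the handle, half-way up, x towards the head; the head begins 25 mm ahead of it, the lever's middle is 8 mm ahead.
- tee_grip (a point): Loose dark wooden lever, 105 mm long, 80 g, in any of the bins, roughly along the box's x, head to or from the robot. Handle 70 x 18 x 24 mm high; head 16 mm thick: a T (neck 14 mm wide, then a cross-bar 44 mm wide at the far tip). This point: on the handle, half-way up, x towards the head; the head begins 25 mm ahead of it, the lever's middle is 8 mm ahead.
- polish_bottle_mid (a point): Bystander: plastic bottle, 55 mm across, 128 mm high, standing near one end of the tray; point on its axis 56 mm above the bench. Upright: z up.
- glue_bottle_mid (a point): Bystander: slim bottle with a spout, 34 mm across, 95 mm high, standing by the round board; point on its axis 40 mm above the bench. Upright: z up.
- sealer_bottle_mid (a point): Bystander: brown bottle, 47 mm across, 106 mm high, standing close to the left end of the box; point on its axis 46 mm above the bench. Upright: z up.
Mind the look-alikes: they are no part of the job. Of the things that look like the tray, the larger one is meant.

How it is judged:
By the outcome, as a careful person would: the job done as asked, in the order asked, and still so for the second after the job is handed in, with the robot touching nothing.
It also fails if it takes over 59 s, if anything falls off the work surface, if the arm or the gripper's body presses on something with over 40 N, if the wrist force passes 120 N, or if a joint passes its speed limit or range.

## Working session

There is one attempt and no reset: what is moved stays moved. The work goes in short steps, Python scripts to look and compute and a tool call to move; the robot and the scene stay as the last step left them, time stands still between calls to the robot, and variables do not carry over. Pictures are saved under pics/ and viewed, at most 10 in all, crops included, and the job is handed in when it is done.

Besides the shell and the picture viewer there is one more tool, called after ">>>" as a command line: name --argument value ..., lists and objects as JSON in quotes. servo_tool: Moves the arm, as the interface text tells. Its arguments: {"type":"object","properties":{"commands":{"type":"array"},"squeeze":{"type":"number"}},"required":["commands"]}

```bash
ls; mkdir -p pics
cat > h.py <<'E'
from rig import *
import numpy as np, cv2
from scipy.spatial.transform import Rotation as R
def cap(n):
    c=capture(n); c["Rm"]=cv2.Rodrigues(np.array(c["rvec"],float))[0]; c["t"]=np.array(c["tvec"],float).ravel(); return c
def cloud(c):
    v,u=np.mgrid[0:400,0:640]; z=c["z_map"].astype(float)
    p=np.stack([(u-c["cx"])/c["fx"]*z,(v-c["cy"])/c["fy"]*z,z],-1)
    w=(p-c["t"])@c["Rm"]; w[z==0]=np.nan; return w
def proj(c,p):
    q=c["Rm"]@np.array(p,float)+c["t"]; return q[0]/q[2]*c["fx"]+c["cx"],q[1]/q[2]*c["fy"]+c["cy"]
def onplane(c,u,v,z):
    d=c["Rm"].T@np.array([(u-c["cx"])/c["fx"],(v-c["cy"])/c["fy"],1]); o=-c["Rm"].T@c["t"]
    return o+d*(z-o[2])/d[2]
def save(c,n): cv2.imwrite("pics/"+n,c["pixels"][...,::-1])
E
python3 - <<'E'
from h import *
s=sense(); print({k:np.round(s[k],3) for k in s})
for n in("top","side"):
    c=cap(n); save(c,n+"0.png"); w=cloud(c); np.save(n+"0.npy",w); print(n,c["fx"],c["cx"],c["cy"],-c["Rm"].T@c["t"],c["Rm"].round(2).tolist())
E
```

```text
pics
{'time_s': np.float64(0.0), 'joints': array([-1.389,  0.313,  1.498, -0.   ,  1.331, -0.223]), 'dq': array([-0.001, -0.   ,  0.   ,  0.   ,  0.001, -0.001]), 'tau': array([-0.0000e+00, -4.1227e+01, -2.5974e+01, -0.0000e+00,  4.0000e-03,
        0.0000e+00]), 'eef_pos': array([ 206.707, -482.331,  230.723]), 'ee_rot': array([-0.001,  0.98 ,  0.201, -0.   ]), 'force': array([-0.419, -0.318, -0.728]), 'wrist_torque': array([ 0.019,  0.025, -0.015]), 'grip_force': np.float64(0.0), 'grip_width': np.float64(0.998)}
top 371.5769558383488 315.36213950996427 194.9838116617451 [ 472.06660169   30.15230816 1105.5510545 ] [[0.03, -1.0, 0.0], [-1.0, -0.03, -0.08], [0.08, 0.0, -1.0]]
side 452.0179089154962 318.92164543844154 203.94862242155398 [  566.62870307 -1291.23654205   736.02263104] [[1.0, 0.01, -0.0], [0.0, -0.43, -0.9], [-0.01, 0.9, -0.43]]
```

View pics/top0.png

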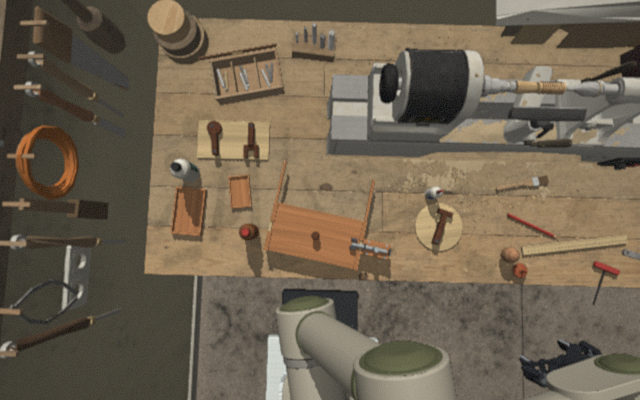

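View pics/side0.png

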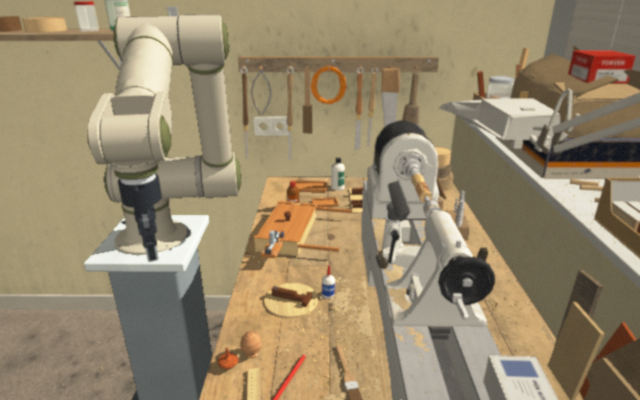

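The top view shows the box (lid knob at 316,236; bolt at 370,247) and the round board with the sample at (438,228). The rectangular board, at (233,140), holds two patterns. There are two tray-like things: the larger at (189,212) and a smaller one at (240,192). The larger fits the description. I'll confirm the sample and both trays in one crop.

Run:
```python
from h import *
c=cap("top"); im=c["pixels"][...,::-1]
a=cv2.resize(im[195:260,400:475],None,fx=5,fy=5,interpolation=3)
b=cv2.resize(im[110:245,160:290],None,fx=3,fy=3,interpolation=3)
h=max(a.shape[0],b.shape[0]); pad=lambda i:cv2.copyMakeBorder(i,0,h-i.shape[0],0,4,0)
cv2.imwrite("pics/crop1.png",np.hstack([pad(a),pad(b)]))
w=cloud(c)
# box lid: points z 40..52 near knob
def rect(mask,name):
    n,l,st,_=cv2.connectedComponentsWithStats(mask.astype(np.uint8)); 
    i=1+np.argmax(st[1:,4]); p=w[l==i]; r=cv2.minAreaRect(p[:,:2].astype(np.float32)); print(name,np.round(r[0],1),np.round(r[1],1),round(r[2],1),"z",np.round(np.nanmedian(p[:,2]),1))
m=np.zeros((400,640),bool); m[195:280,255:400]=1
rect(m&(abs(w[...,2]-47)<7),"lid")
m[:]=0;m[180:245,165:212]=1
rect(m&(abs(w[...,2]-10)<9)&(w[...,2]>3.0)&(c["pixels"][...,0]>c["pixels"][...,2]*1.9),"tray")
m[:]=0;m[195:260,405:475]=1
rect(m&(w[...,2]>3.5)&(w[...,2]<12),"board")
rect(m&(w[...,2]>15)&(w[...,2]<38),"sample")
for n,u,v,z in[("knob",316,236,77),("bolt",372,244,90)]: print(n,onplane(c,u,v,z).round(1))
for n,(a0,a1,b0,b1) in dict(seal=(220,245,238,262),glue=(182,204,420,450),pol=(152,182,165,200),bolt=(235,260,345,395),knob=(225,246,306,328)).items():
    q=w[a0:a1,b0:b1].reshape(-1,3); zt=np.nanmax(q[:,2]); k=q[q[:,2]>zt-12]; print(n,np.nanmean(k,0).round(1),len(k),zt.round(1))
```

```text
lid [457.   -4.6] [208.8 356.7] 1.5 z 48.3
tray [505.  404.2] [ 89.2 137.6] 86.2 z 6.7
board [ 482.  -339.7] [141.4 150.9] 16.9 z 7.5
sample [ 482.1 -329.8] [ 42.4 105. ] 66.6 z 26.8
knob [444.3  26.7  77. ]
bolt [ 427.2 -125.7   90. ]
seal [452.8 216.7 106.2] 51 110.2
glue [ 579.5 -313.    92.9] 11 97.6
pol [621.1 406.7 127.6] 75 132.2
bolt [ 414.7 -136.1   96.8] 25 101.1
knob [448.   29.7  77.1] 55 84.5
```

View pics/crop1.png

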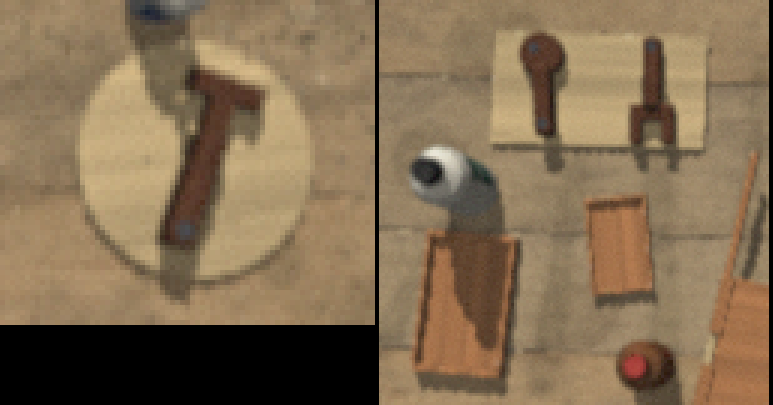

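The crop confirms it: the sample at (438,228) is a **tee**, and the rear board at (233,140) holds a disc and a fork. The tray meant is the larger one at (189,212), measured at 89 x 138 mm as described. The smaller one at (240,192) is the decoy.

```bash
cat >> h.py <<'E'
def plan(p,ydir):
    """tool down at p with tool y along heading ydir (world angle); prints z turn in 6deg units and shift in tool frame before/after turn"""
    s=sense(); r=R.from_quat(np.roll(s["ee_rot"],-1)); M=r.as_matrix(); d=np.array(p,float)-s["eef_pos"]
    h=np.arctan2(M[1,1],M[0,1]); dy=(ydir-h+np.pi/2)%np.pi-np.pi/2
    z=np.array([0,0,-1.]); zc=np.cross(M[:,2],z)
    T=R.from_euler('z',dy).as_matrix()@M
    print("eef",s["eef_pos"].round(1),"yhead",round(h,3),"tilt(tool)",(M.T@zc*30/np.pi).round(3),"turn z units",round(-dy*30/np.pi,2),"J6",round(s["joints"][5],2),"shift now",(M.T@d).round(1),"after turn",(T.T@d).round(1))
E
python3 - <<'E'
from h import *
import rig
print([k for k in dir(rig) if not k.startswith("_")]); print(getattr(rig,"grip_depth",None))
c=cap("top"); w=cloud(c)
m=np.zeros((400,640),np.uint8); m[195:280,255:400]=(abs(w[195:280,255:400,2]-48)<6)
m=cv2.morphologyEx(m,cv2.MORPH_CLOSE,np.ones((15,15)));m=cv2.morphologyEx(m,cv2.MORPH_OPEN,np.ones((25,25)))
p=np.array([onplane(c,u,v,47)[:2] for v,u in np.argwhere(m)]); r=cv2.minAreaRect(p.astype(np.float32)); print(r)
p=w[235:260,345:395].reshape(-1,3);p=p[(p[:,2]>78)]; print(len(p),np.nanmean(p,0),np.nanmin(p,0),np.nanmax(p,0))
p=w[225:246,306:328].reshape(-1,3);p=p[(p[:,2]>66)]; print(len(p),np.nanmean(p,0),np.nanmin(p,0),np.nanmax(p,0))
c=cap("side"); w=cloud(c); 
b=w[200:260,255:300].reshape(-1,3)
p=b[(b[:,2]>70)&(b[:,1]<-100)]; print("side bolt",len(p),np.nanmean(p,0),np.nanmin(p,0),np.nanmax(p,0))
p=b[(b[:,2]>66)&(b[:,1]>-30)]; print("side knob",len(p),np.nanmean(p,0) if len(p) else 0)
im=cv2.resize(c["pixels"][190:265,240:350,::-1],None,fx=7,fy=7,interpolation=3); cv2.imwrite("pics/side1.png",im)
E
```

```text
['PlanningError', 'capture', 'finish_job', 'grip_depth', 'sense']
18.700000000000003
((446.46966552734375, 20.484695434570312), (285.9482116699219, 141.9571990966797), 81.55460357666016)
28 [ 414.89744182 -135.81919497   94.78856849] [ 408.94311927 -144.2271028    79.49525474] [ 421.68067968 -129.70845732  102.95637811]
58 [448.09562461  29.30882224  77.23284943] [438.53506083  18.48429687  70.18319306] [458.01242297  40.67937558  80.89676932]
side bolt 49 [ 412.34037838 -140.12323631   86.19780911] [ 405.81232137 -147.09786727   70.04781849] [ 418.49355747 -129.24370313   98.63153138]
side knob 35 [445.9664281   23.6235126   74.11646694]
```

View pics/side1.png

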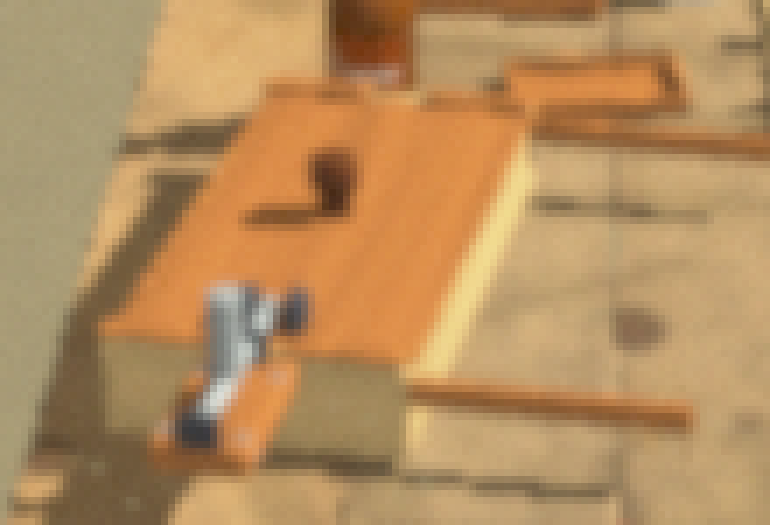

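The side crop shows the bolt's steel pin at its upper left, with a guide on each side, and the lid knob in the middle. Estimates: bolt pin (414,-138), lid knob (447.5,28), box yaw about -0.20. I'll set out now.

Run:
```python
from h import *
plan([414,-138,150],-0.2)
```

```text
eef [ 206.8 -482.4  231. ] yhead -1.166 tilt(tool) [-0.006 -0.002 -0.   ] turn z units -9.22 J6 -0.22 shift now [ 326.1 -234.9   81.2] after turn [378.7 134.7  81. ]
```

>>> servo_tool --commands '[[-1, [0, 0, 0], [0, 0, -0.922]], [-1, [0, 0, 0], [0, 0, -0.922]], [-1, [0, 0, 0], [0, 0, -0.922]], [-1, [0, 0, 0], [0, 0, -0.922]], [-1, [0, 0, 0], [0, 0, -0.922]], [-1, [0, 0, 0], [0, 0, -0.922]], [-1, [0, 0, 0], [0, 0, -0.922]], [-1, [0, 0, 0], [0, 0, -0.922]], [-1, [0, 0, 0], [0, 0, -0.922]], [-1, [0, 0, 0], [0, 0, -0.922]]]' --squeeze 40

```text
time_s: 1.08
eef_pos: [206.7, -482.5, 231.2]
ee_rot: [-0.0, 0.773, 0.635, 0.0]
force: [-0.3, -0.4, 0.4]
grip_width: 0.995
grip_force: 0.0
```

>>> servo_tool --commands '[[-1, [0.036, 0.0135, 0.006], [0, 0, 0]], [-1, [0.038, 0.0135, 0.008], [0, 0, 0]], [-1, [0.038, 0.0135, 0.008], [0, 0, 0]], [-1, [0.038, 0.0135, 0.008], [0, 0, 0]], [-1, [0.038, 0.0135, 0.008], [0, 0, 0]], [-1, [0.038, 0.0135, 0.008], [0, 0, 0]], [-1, [0.038, 0.0135, 0.008], [0, 0, 0]], [-1, [0.038, 0.0135, 0.008], [0, 0, 0]], [-1, [0.038, 0.0135, 0.008], [0, 0, 0]], [-1, [0.038, 0.0135, 0.008], [0, 0, 0]]]'

```text
time_s: 1.92
eef_pos: [415.0, -137.2, 153.1]
ee_rot: [0.0, 0.774, 0.633, 0.0]
force: [0.0, -0.9, 0.2]
grip_width: 1.002
grip_force: 0.0
```

Run:
```python
from h import *
plan([414,-138,67],-0.2)
c=cap("side"); a=cv2.resize(c["pixels"][150:270,210:370,::-1],None,fx=4.5,fy=4.5,interpolation=3); cv2.imwrite("pics/s2.png",a)
```

```text
eef [ 415.  -137.2  153.1] yhead -0.201 tilt(tool) [ 0.005  0.002 -0.   ] turn z units -0.01 J6 -0.39 shift now [-1.  -0.8 86.1] after turn [-1.  -0.8 86.1]
```

>>> servo_tool --commands '[[-1, [-0.001, -0.001, 0.02], [0, 0, 0]], [-1, [0, 0, 0.022], [0, 0, 0]], [-1, [0, 0, 0.022], [0, 0, 0]], [-1, [0, 0, 0.022], [0, 0, 0]], [-1, [0, 0, 0], [0, 0, 0]], [1, [0, 0, 0], [0, 0, 0]], [1, [0, 0, 0], [0, 0, 0]], [1, [0, 0, 0], [0, 0, 0]], [1, [0, 0, 0], [0, 0, 0]], [1, [0, 0, 0], [0, 0, 0]]]'

```text
time_s: 2.8
eef_pos: [413.5, -140.1, 68.1]
ee_rot: [0.001, 0.774, 0.633, 0.0]
force: [-0.3, -0.6, -0.6]
grip_width: 0.3
grip_force: 0.0
```

Run:
```python
from h import *
plan([414,-138,67],-0.2); s=sense(); print(s["grip_width"],s["grip_force"],s["force"])
c=cap("side"); a=cv2.resize(c["pixels"][160:270,220:350,::-1],None,fx=5.5,fy=5.5,interpolation=3); cv2.imwrite("pics/s3.png",a)
```

```text
eef [ 413.5 -140.1   68.1] yhead -0.201 tilt(tool) [0.014 0.006 0.   ] turn z units -0.01 J6 -0.4 shift now [2.1 0.1 1.1] after turn [2.1 0.1 1.1]
0.29998589375507273 0.0 [-0.334917   -0.63213302 -0.60823965]
```

View pics/s3.png

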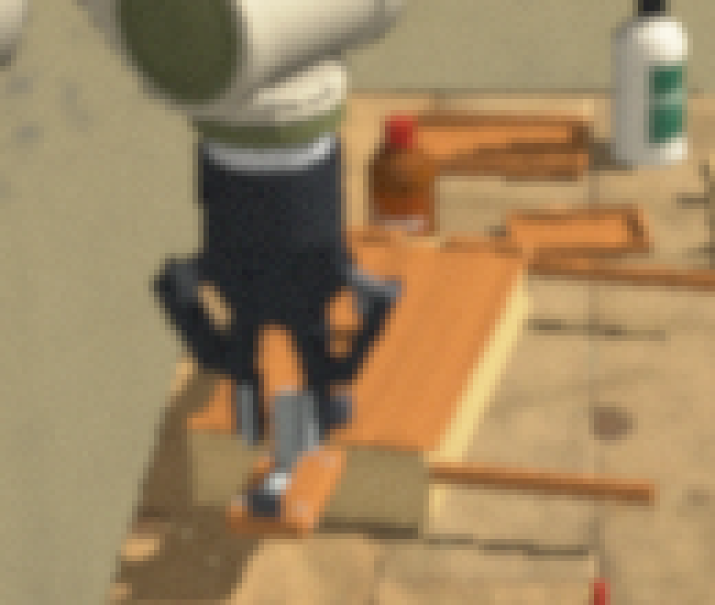

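The pin (at 295,430 in the crop) stands between the fingers. Next I finish closing and draw the bolt.

>>> servo_tool --commands '[[1, [0, 0, 0], [0, 0, 0]], [1, [0, 0, 0], [0, 0, 0]], [1, [0, 0, 0], [0, 0, 0]], [1, [0, 0, 0], [0, 0, 0]], [1, [-0.006, 0, 0], [0, 0, 0]], [1, [-0.006, 0, 0], [0, 0, 0]], [1, [-0.006, 0, 0], [0, 0, 0]], [1, [-0.006, 0, 0], [0, 0, 0]], [1, [-0.006, 0, 0], [0, 0, 0]], [1, [0, 0, 0], [0, 0, 0]]]'

```text
time_s: 3.68
eef_pos: [407.9, -166.7, 67.3]
ee_rot: [-0.002, 0.775, 0.632, 0.003]
force: [12.7, 21.8, 5.1]
grip_width: 0.159
grip_force: 40.2
```

>>> servo_tool --commands '[[1, [0, 0, 0], [0, 0, 0]]]'

```text
time_s: 3.77
eef_pos: [408.0, -166.7, 67.4]
ee_rot: [-0.001, 0.775, 0.632, 0.002]
force: [10.9, 19.7, 4.9]
grip_width: 0.161
grip_force: 40.1
```

>>> servo_tool --commands '[[-1, [0, 0, 0], [0, 0, 0]], [-1, [0, 0, 0], [0, 0, 0]], [-1, [0, 0, 0], [0, 0, 0]], [-1, [0, 0, 0], [0, 0, 0]], [-1, [0, 0, -0.03], [0, 0, 0]], [-1, [0, 0, -0.04], [0, 0, 0]], [-1, [0, 0, 0], [0, 0, 0]]]'

```text
time_s: 4.35
eef_pos: [409.4, -171.1, 142.9]
ee_rot: [0.005, 0.774, 0.633, 0.001]
force: [1.1, -0.8, 1.3]
grip_width: 0.998
grip_force: 0.0
```

Run:
```python
from h import *
s=sense(); print(s["grip_width"],s["eef_pos"],s["force"])
c=cap("side"); w=cloud(c); save(c,"s4f.png")
b=w[190:270,225:330].reshape(-1,3)
p=b[(b[:,2]>70)&(b[:,2]<100)&(b[:,1]<-100)]; print("side bolt",len(p),np.nanmean(p,0),np.nanmin(p,0),np.nanmax(p,0))
plan([447.5,28,120],-0.2)
```

```text
0.9982658001327694 [ 409.40709968 -171.07017132  142.88697598] [ 1.07072513 -0.80967716  1.2634165 ]
side bolt 67 [ 445.82553455 -199.13962264   86.88601896] [ 400.19116954 -317.97987186   70.09578126] [ 580.02667235 -158.16865439   99.12280352]
eef [ 408.5 -170.5  140.1] yhead -0.201 tilt(tool) [ 0.058  0.03  -0.   ] turn z units -0.01 J6 -0.46 shift now [202.3  -1.5  19.5] after turn [202.3  -1.3  19.5]
```

Run:
```python
from h import *
c=cap("side"); w=cloud(c)
b=w[190:270,225:330].reshape(-1,3)
p=b[(b[:,2]>70)&(b[:,2]<98)&(b[:,1]<-100)&(abs(b[:,0]-410)<25)]; print("side bolt",len(p),np.nanmean(p,0),np.nanmin(p,0),np.nanmax(p,0))
a=cv2.resize(c["pixels"][190:265,240:350,::-1],None,fx=7,fy=7,interpolation=3); cv2.imwrite("pics/s4.png",a)
```

```text
side bolt 48 [ 407.96183322 -165.68768012   86.21972427] [ 400.3409934  -171.37208237   71.01302227] [ 414.35956795 -158.53358618   97.93505111]
```

View pics/s4.png

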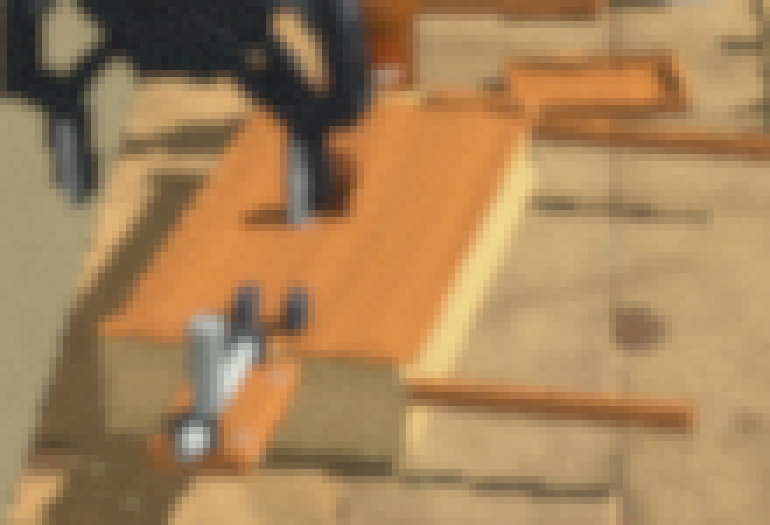

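The pin is now about 26 mm out, and it met about 20 N there, which could be the stop or the pads fouling a guide. I'll push it outward with shut fingers, higher up and from the inward side, to settle which.

>>> servo_tool --commands '[[1, [0.028, 0, 0], [0, 0, 0]], [1, [0, 0, 0], [0, 0, 0]], [1, [0, 0, 0], [0, 0, 0]], [1, [0, 0, 0], [0, 0, 0]], [1, [0, 0, 0], [0, 0, 0]], [1, [0, 0, 0.02], [0, 0, 0]], [1, [0, 0, 0.024], [0, 0, 0]], [1, [0, 0, 0.024], [0, 0, 0]], [1, [0, 0, 0], [0, 0, 0]], [1, [-0.004, 0, 0], [0, 0, 0]]]'

```text
time_s: 5.28
eef_pos: [410.4, -142.9, 67.8]
ee_rot: [-0.005, 0.775, 0.632, 0.001]
force: [17.0, 35.1, -22.4]
grip_width: 0.001
grip_force: 18.6
```

>>> servo_tool --commands '[[1, [-0.003, 0, 0], [0, 0, 0]], [1, [-0.003, 0, 0], [0, 0, 0]], [1, [0, 0, 0], [0, 0, 0]]]'

```text
time_s: 5.53
eef_pos: [410.2, -143.2, 67.7]
ee_rot: [-0.008, 0.776, 0.631, 0.005]
force: [26.7, 55.0, -19.8]
grip_width: -0.001
grip_force: 29.2
```

>>> servo_tool --commands '[[1, [-0.002, 0, 0], [0, 0, 0]], [1, [-0.002, 0, 0], [0, 0, 0]], [1, [0, 0, 0], [0, 0, 0]]]'

```text
time_s: 5.78
eef_pos: [409.9, -143.6, 67.5]
ee_rot: [-0.01, 0.776, 0.631, 0.007]
force: [36.3, 79.8, -15.6]
grip_width: -0.0
grip_force: 41.8
```

>>> servo_tool --commands '[[1, [0.01, 0, 0], [0, 0, 0]], [1, [0.01, 0, 0], [0, 0, 0]], [1, [0.0, 0, 0], [0, 0, 0]]]'

```text
time_s: 6.03
eef_pos: [414.6, -135.3, 70.5]
ee_rot: [0.001, 0.774, 0.633, 0.0]
force: [0.6, -0.2, 0.2]
grip_width: 0.006
grip_force: 0.0
```

Run:
```python
from h import *
s=sense(); print(s["grip_width"],s["eef_pos"],s["force"])
c=cap("side"); w=cloud(c)
b=w[190:270,225:330].reshape(-1,3)
p=b[(b[:,2]>70)&(b[:,2]<98)&(b[:,1]<-150)&(abs(b[:,0]-410)<25)]; print("side bolt",len(p),np.nanmean(p,0),np.nanmin(p,0),np.nanmax(p,0))
a=cv2.resize(c["pixels"][190:265,240:350,::-1],None,fx=7,fy=7,interpolation=3); cv2.imwrite("pics/s5.png",a)
```

```text
0.005882273764507512 [ 414.58228705 -135.32249619   70.46390173] [ 0.55880679 -0.24780567  0.22867738]
side bolt 47 [ 408.09379205 -165.78095596   84.28230362] [ 400.39055778 -174.06040377   70.38475963] [ 414.37967874 -157.94909523   96.62487523]
```

View pics/s5.png

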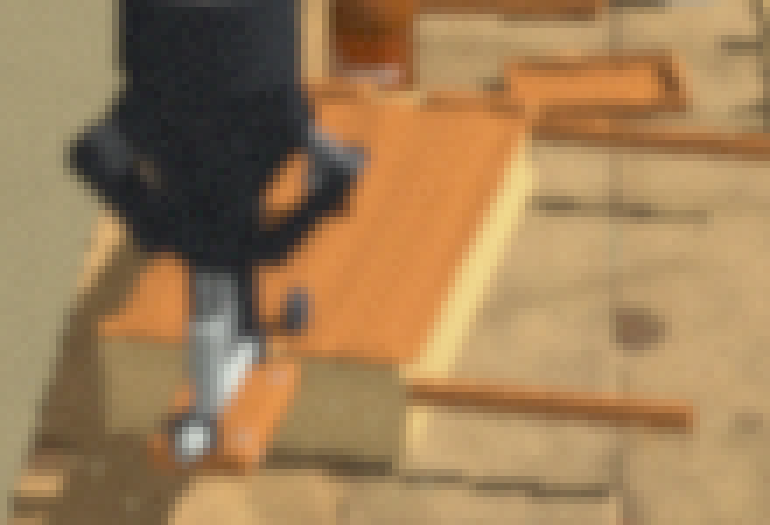

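The pin did not move under a hard push, so it is at its stop. The knob-to-pin distance now measures about 193–195 mm against 195 expected. Next is the lid knob.

>>> servo_tool --commands '[[-1, [0, 0, -0.03], [0, 0, 0]], [-1, [0, 0, -0.03], [0, 0, 0]], [-1, [0.03, 0, 0], [0, 0, 0]], [-1, [0.035, 0, 0], [0, 0, 0]], [-1, [0.035, 0, 0], [0, 0, 0]], [-1, [0.035, 0, 0], [0, 0, 0]], [-1, [0.03, 0, 0], [0, 0, 0]], [-1, [0, 0, 0], [0, 0, 0]]]'

```text
time_s: 6.75
eef_pos: [447.6, 28.5, 130.2]
ee_rot: [0.0, 0.773, 0.634, 0.001]
force: [-0.1, -0.7, 0.1]
grip_width: 0.999
grip_force: 0.0
```

Run:
```python
from h import *
plan([447.5,28,53],-0.2)
```

```text
eef [447.6  28.5 130.2] yhead -0.197 tilt(tool) [ 0.016 -0.005 -0.   ] turn z units 0.02 J6 -0.0 shift now [-0.5 -0.1 77.2] after turn [-0.5 -0.1 77.2]
```

>>> servo_tool --commands '[[-1, [0, 0, 0.025], [0, 0, 0]], [-1, [0, 0, 0.026], [0, 0, 0]], [-1, [0, 0, 0.025], [0, 0, 0]], [1, [0, 0, 0], [0, 0, 0]], [1, [0, 0, 0], [0, 0, 0]], [1, [0, 0, 0], [0, 0, 0]], [1, [0, 0, 0], [0, 0, 0]], [1, [0, 0, 0], [0, 0, 0]], [1, [0, 0, 0], [0, 0, 0]], [1, [0, 0, 0], [0, 0, 0]]]'

```text
time_s: 7.58
eef_pos: [447.6, 25.5, 54.7]
ee_rot: [0.001, 0.774, 0.633, 0.001]
force: [-1.8, -1.2, 7.8]
grip_width: 0.253
grip_force: 38.8
```

>>> servo_tool --commands '[[1, [0, 0, 0], [0, 0, 0]], [1, [0, 0.004, 0], [0, 0, 0]], [1, [0, 0.006, 0], [0, 0, 0]], [1, [0, 0, 0], [0, 0, 0]]]'

```text
time_s: 7.92
eef_pos: [458.3, 23.4, 54.7]
ee_rot: [0.001, 0.774, 0.633, 0.001]
force: [2.0, -0.0, 6.5]
grip_width: 0.254
grip_force: 39.4
```

The lid slides.

>>> servo_tool --commands '[[1, [0, 0.01, 0], [0, 0, 0]], [1, [0, 0.015, 0], [0, 0, 0]], [1, [0, 0.015, 0], [0, 0, 0]], [1, [0, 0.015, 0], [0, 0, 0]], [1, [0, 0.015, 0], [0, 0, 0]], [1, [0, 0.015, 0], [0, 0, 0]], [1, [0, 0.015, 0], [0, 0, 0]], [1, [0, 0.01, 0], [0, 0, 0]], [1, [0, 0.005, 0], [0, 0, 0]], [1, [0, 0, 0], [0, 0, 0]]]'

```text
time_s: 8.75
eef_pos: [571.1, 2.0, 54.7]
ee_rot: [0.001, 0.774, 0.633, 0.002]
force: [3.2, 8.3, 4.9]
grip_width: 0.257
grip_force: 39.3
```

>>> servo_tool --commands '[[1, [0, 0.003, 0], [0, 0, 0]], [1, [0, 0.002, 0], [0, 0, 0]], [1, [0, 0, 0], [0, 0, 0]]]'

```text
time_s: 9.0
eef_pos: [572.5, 1.8, 54.6]
ee_rot: [-0.003, 0.774, 0.633, -0.001]
force: [-13.5, 9.3, 15.2]
grip_width: 0.255
grip_force: 40.5
```

>>> servo_tool --commands '[[1, [0.001, 0.003, 0], [0, 0, 0]], [1, [0, 0, 0], [0, 0, 0]]]'

```text
time_s: 9.17
eef_pos: [572.7, 1.9, 54.4]
ee_rot: [-0.005, 0.774, 0.633, -0.004]
force: [-30.9, 5.5, 26.9]
grip_width: 0.254
grip_force: 42.1
```

>>> servo_tool --commands '[[-1, [0, -0.003, 0], [0, 0, 0]], [-1, [0, -0.002, 0], [0, 0, 0]], [-1, [0, 0, 0], [0, 0, 0]], [-1, [0, 0, 0], [0, 0, 0]], [-1, [0, 0, -0.03], [0, 0, 0]], [-1, [0, 0, -0.035], [0, 0, 0]], [-1, [0, 0, -0.035], [0, 0, 0]], [-1, [0, 0, -0.035], [0, 0, 0]], [-1, [0.03, -0.018, 0], [0, 0, 0]], [-1, [0.034, -0.018, 0], [0, 0, 0]]]'

```text
time_s: 10.0
eef_pos: [550.9, 70.4, 190.4]
ee_rot: [0.002, 0.775, 0.631, 0.002]
force: [-0.2, 0.5, -1.2]
grip_width: 0.999
grip_force: 0.0
```

>>> servo_tool --commands '[[-0.3, [0.034, -0.018, 0], [0, 0, 1]], [-0.3, [0.034, -0.018, 0], [0, 0, 1]], [-0.3, [0.034, -0.018, 0], [0, 0, 1]], [-0.3, [0.034, -0.018, 0], [0, 0, 1]], [-0.3, [0.03, -0.01, 0], [0, 0, 1]], [-0.3, [0, 0, 0], [0, 0, 1]], [-0.3, [0, 0, 0], [0, 0, 1]], [-0.3, [0, 0, 0], [0, 0, 1]], [-0.3, [0, 0, 0], [0, 0, 1]], [-0.3, [0, 0, 0], [0, 0, 1]]]'

```text
time_s: 10.83
eef_pos: [539.7, 253.0, 188.3]
ee_rot: [-0.0, 0.987, 0.158, 0.0]
force: [-0.4, -0.4, 0.3]
grip_width: 0.649
grip_force: 0.0
```

Run:
```python
from h import *
plan([500,250,190],-0.187+np.pi/2); s=sense(); print(s["joints"].round(2),s["grip_width"])
c=cap("top"); a=cv2.resize(c["pixels"][185:285,180:400,::-1],None,fx=3.6,fy=3.6,interpolation=3); cv2.imwrite("pics/t6.png",a)
w=cloud(c); np.save("t6.npy",w)
b=w[180:290,250:410].reshape(-1,3); 
p=b[(b[:,2]>80)&(b[:,2]<100)&(b[:,1]<-120)];print("pin",np.mean(p,0),len(p))
p=b[(b[:,2]>66)&(b[:,2]<82)&(b[:,0]>550)&(b[:,1]>-40)];print("knob",np.mean(p,0),len(p))
```

```text
eef [539.7 253.  188.3] yhead -1.253 tilt(tool) [ 0.    -0.002  0.   ] turn z units 4.82 J6 1.49 shift now [-38.7  -9.5  -1.7] after turn [-38.4  10.4  -1.7]
[ 0.24  0.5   1.33 -0.    1.3   1.49] 0.6489402759636259
pin [ 410.5134255  -160.72762737   94.76872948] 28
knob [573.25078815   5.71105545  76.81566534] 54
```

View pics/t6.png

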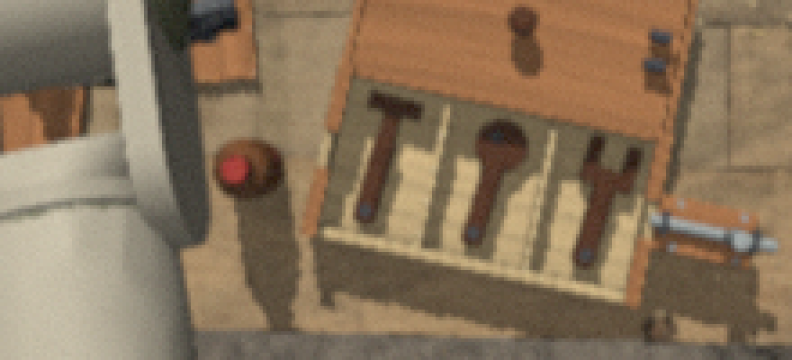

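The lid is open. The left bin (crop 385,155; full image about 287,228) holds the **tee**, the middle bin (490,185) the disc and the right bin (605,205) the fork. The tee matches the sample; its head points away from the robot.

Run:
```python
from h import *
c=cap("top"); w=cloud(c); px=c["pixels"].astype(int)
m=np.zeros((400,640),bool); m[205:250,272:302]=1
z=w[...,2]; r=px[...,0]; g=px[...,1]
h=m&(z>24)&(z<36); 
d=m&(z>13)&(z<36)&(r-g>15)&(r<130)
for n,k in(("handle z",h),("dark",d)):
    vu=np.argwhere(k); P=w[k]; print(n,len(P),P.mean(0).round(1),np.median(P[:,2]).round(1))
vu=np.argwhere(d); P=np.array([onplane(c,u,v,28)[:2] for v,u in vu]); q=cv2.minAreaRect(P.astype(np.float32)); print(q)
hp=P
x,y,x0,y0=cv2.fitLine(P[ P[:,0]<P[:,0].max()-35].astype(np.float32),cv2.DIST_L2,0,.1,.1).ravel(); print("handle dir",np.arctan2(y*np.sign(x),x*np.sign(x)),x0,y0, P.min(0),P.max(0))
for u,v in((281.7,243.9),(289.7,214.2)): print(onplane(c,u,v,28))
print("\n".join("".join("#" if d[v,u] else "." for u in range(272,302)) for v in range(205,250)))
```

```text
handle z 195 [456.  117.3  29.8] 30.3
dark 193 [463.7 115.4  27.9] 29.4
((459.2897033691406, 110.59622192382812), (109.83214569091797, 79.50750732421875), 4.2481560707092285)
handle dir -0.2322915 448.30603 119.04627 [403.06681721  70.07132652] [516.64076995 152.0900287 ]
[417.66702357 124.64725991  28.        ]
[503.66150897 104.44942394  28.        ]
..............................
..............................
..............................
..............................
..............................
............................#.
....#...........#.............
............###.#....#........
...........#.##.#...#.#.......
..............########.#......
................######.#......
...............#...##.##......
...............###.....#......
..............#####...........
..............#####...........
..............####............
.#...........#####............
.#...........#####............
............######............
............#####.............
............#.####............
...........######.............
...........######.............
...........#####..............
..........#######.............
..........######..............
..........######..............
..........######..............
.........###.##..............#
.........######...............
.........#####................
.........#####................
........######................
........######..............#.
........#####.................
.......######.................
.......######.................
.......#...##.................
......##...#...............#..
......##......................
......##.###..................
.........###..................
..............................
..............................
.........#....................
```

Run:
```python
from h import *
c=cap("top"); w=cloud(c); px=c["pixels"].astype(int)
z=w[...,2]; d=(z>22)&(z<36)&(px[...,0]-px[...,1]>15)&(px[...,0]<130)
pts=[]
for v in range(218,244):
    u=np.flatnonzero(d[v,278:293])+278
    if len(u)>3: pts.append(onplane(c,u.mean(),v,30)[:2])
P=np.array(pts); x,y,x0,y0=cv2.fitLine(P.astype(np.float32),cv2.DIST_HUBER,0,.1,.1).ravel()
s=np.sign(x); a=np.arctan2(y*s,x*s); print("heading",a,"line",x0,y0,"ends",P[0],P[-1])
e=onplane(c,281,247,30)
# extent along axis
ax=np.array([np.cos(a),np.sin(a)]); t=[(q[:2]-[x0,y0])@ax for q in (onplane(c,281.0,246.5,30),onplane(c,289.5,212.5,22))]; print("t ends",t)
for f in(45,): print("grip",np.array([x0,y0])+ax*(t[0]+f))
g=np.array([x0,y0])+ax*(t[0]+45); plan([*g,120],a+np.pi/2)
a6=cv2.resize(px[200:255,265:310,::-1].astype(np.uint8),None,fx=10,fy=10,interpolation=3); cv2.imwrite("pics/t7.png",a6)
```

```text
heading -0.24516106 line 455.21805 118.19829 ends [489.62146763 108.76329283] [426.02250959 125.33431744]
t ends [np.float64(-45.51525667246133), np.float64(55.00563640732207)]
grip [454.7181985  118.32334724]
eef [539.7 252.9 188.3] yhead -1.245 tilt(tool) [ 0.    -0.003  0.   ] turn z units 5.45 J6 1.49 shift now [-123.6  100.4   68.3] after turn [-49.8 151.2  68.3]
```

View pics/t7.png

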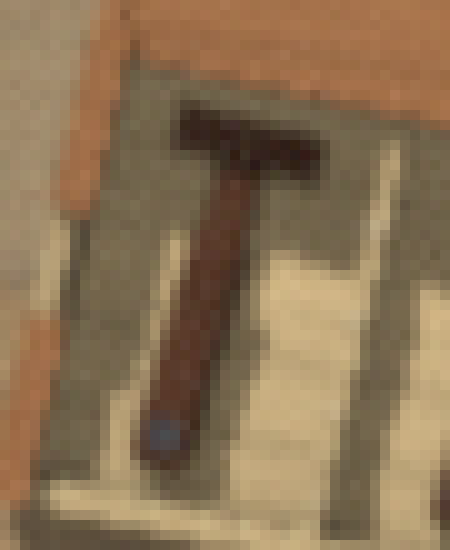

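The crop shows the tee's handle from (160,470) to (235,175), cross-bar at the top, well clear of the bin walls. Grip point is about (455,118), heading -0.245.

>>> servo_tool --commands '[[0.2, [0, 0, 0], [0, 0, 0.908]], [0.2, [0, 0, 0], [0, 0, 0.908]], [0.2, [0, 0, 0], [0, 0, 0.908]], [0.2, [0, 0, 0], [0, 0, 0.908]], [0.2, [0, 0, 0], [0, 0, 0.908]], [0.2, [0, 0, 0], [0, 0, 0.908]], [0.2, [-0.012, 0.037, 0], [0, 0, 0]], [0.2, [-0.012, 0.038, 0], [0, 0, 0]], [0.2, [-0.013, 0.038, 0], [0, 0, 0]], [0.2, [-0.013, 0.038, 0], [0, 0, 0]]]'

```text
time_s: 11.82
eef_pos: [452.8, 117.7, 188.2]
ee_rot: [0.0, 0.993, -0.121, 0.0]
force: [1.2, -1.1, -0.5]
grip_width: 0.399
grip_force: 0.0
```

>>> servo_tool --commands '[[0.2, [0, 0, 0.03], [0, 0, 0]], [0.2, [0, 0, 0.03], [0, 0, 0]], [0.2, [0, 0, 0], [0, 0, 0]], [0.2, [0, 0, 0], [0, 0, 0]]]'

```text
time_s: 12.15
eef_pos: [453.8, 118.8, 128.3]
ee_rot: [0.0, 0.992, -0.122, -0.001]
force: [-0.2, 0.2, 1.0]
grip_width: 0.401
grip_force: 0.0
```

Run:
```python
from h import *
plan([455,118,10],-0.245+np.pi/2); print(sense()["grip_width"])
```

```text
eef [453.8 118.8 128.3] yhead -1.816 tilt(tool) [ 0.004  0.018 -0.   ] turn z units -0.0 J6 1.82 shift now [  1.5   0.4 118.3] after turn [  1.5   0.4 118.3]
0.40055618136404314
```

>>> servo_tool --commands '[[0.2, [0.001, 0, 0.025], [0, 0, 0]], [0.2, [0, 0, 0.025], [0, 0, 0]], [0.2, [0, 0, 0.025], [0, 0, 0]], [0.2, [0, 0, 0.011], [0, 0, 0]], [0.2, [0, 0, 0.008], [0, 0, 0]], [0.2, [0, 0, 0.004], [0, 0, 0]]]'

```text
time_s: 12.65
eef_pos: [455.9, 118.8, 30.7]
ee_rot: [-0.0, 0.992, -0.123, 0.001]
force: [0.1, 0.6, 0.4]
grip_width: 0.398
grip_force: 0.0
```

>>> servo_tool --commands '[[0.2, [0, 0, 0.008], [0, 0, 0]], [0.2, [0, 0, 0.008], [0, 0, 0]], [0.2, [0, 0, 0.003], [0, 0, 0]], [0.2, [0, 0, 0], [0, 0, 0]]]'

```text
time_s: 12.98
eef_pos: [454.8, 118.6, 10.9]
ee_rot: [0.0, 0.992, -0.123, -0.0]
force: [0.3, -0.9, 0.2]
grip_width: 0.403
grip_force: 0.0
```

>>> servo_tool --commands '[[1, [0, 0, 0], [0, 0, 0]], [1, [0, 0, 0], [0, 0, 0]], [1, [0, 0, 0], [0, 0, 0]], [1, [0, 0, 0], [0, 0, 0]], [1, [0, 0, 0], [0, 0, 0]], [1, [0, 0, 0], [0, 0, 0]]]'

```text
time_s: 13.48
eef_pos: [455.3, 118.6, 11.7]
ee_rot: [-0.0, 0.992, -0.123, 0.0]
force: [-0.2, -0.2, 6.1]
grip_width: 0.194
grip_force: 39.9
```

>>> servo_tool --commands '[[1, [0, 0, -0.01], [0, 0, 0]], [1, [0, 0, -0.02], [0, 0, 0]], [1, [0, 0, -0.025], [0, 0, 0]], [1, [0, 0, -0.03], [0, 0, 0]], [1, [0, 0, -0.03], [0, 0, 0]], [1, [0, 0, -0.03], [0, 0, 0]], [1, [0, 0, -0.02], [0, 0, 0]], [1, [0, 0, 0], [0, 0, 0]]]'

```text
time_s: 14.15
eef_pos: [456.5, 118.6, 180.7]
ee_rot: [-0.0, 0.992, -0.123, 0.004]
force: [1.0, 0.3, -0.4]
grip_width: 0.2
grip_force: 39.1
```

Run:
```python
from h import *
s=sense(); print(s["grip_width"],s["grip_force"],s["force"])
# tray pose from both views
for n in("top","side"):
    c=cap(n); w=cloud(c); b=w.reshape(-1,3); px=c["pixels"].reshape(-1,3).astype(int)
    k=(abs(b[:,0]-505)<95)&(abs(b[:,1]-404)<70)&(b[:,2]>3)&(b[:,2]<20)&(px[:,0]>px[:,2]*1.9); p=b[k]
    if len(p)>50: print(n,len(p),cv2.minAreaRect(p[:,:2].astype(np.float32)))
t=-0.066
plan([505-8*np.cos(t),404-8*np.sin(t),100],t+np.pi/2)
```

```text
0.2004145541350499 39.13365840911865 [ 0.96219458  0.25978429 -0.41255033]
top 1266 ((506.28753662109375, 403.966552734375), (88.03506469726562, 139.6963653564453), 86.11474609375)
side 355 ((494.4438781738281, 408.9466247558594), (114.938232421875, 162.65127563476562), 88.42566680908203)
eef [454.8 118.6 176.6] yhead -1.818 tilt(tool) [-0.002 -0.006  0.   ] turn z units -1.73 J6 1.82 shift now [ -29.1 -287.6   76.6] after turn [  23.2 -288.1   76.7]
```

The tee is held (opening 17 mm, 39 N). Next I carry it over the tray.

>>> servo_tool --commands '[[1, [0, 0, 0], [0, 0, -0.865]], [1, [0, 0, 0], [0, 0, -0.865]], [1, [0.003, -0.036, 0], [0, 0, 0]], [1, [0.003, -0.036, 0], [0, 0, 0]], [1, [0.003, -0.036, 0], [0, 0, 0]], [1, [0.003, -0.036, 0], [0, 0, 0]], [1, [0.003, -0.036, 0], [0, 0, 0]], [1, [0.003, -0.036, 0], [0, 0, 0]], [1, [0.003, -0.036, 0], [0, 0, 0]], [1, [0.003, -0.036, 0], [0, 0, 0]]]'

```text
time_s: 15.08
eef_pos: [497.2, 405.8, 174.3]
ee_rot: [0.001, 0.999, -0.033, -0.001]
force: [0.9, -0.2, 0.5]
grip_width: 0.2
grip_force: 39.3
```

>>> servo_tool --commands '[[1, [0, 0, 0.025], [0, 0, 0]], [1, [0, 0, 0.025], [0, 0, 0]], [1, [0, 0, 0.025], [0, 0, 0]], [1, [0, 0, 0.02], [0, 0, 0]], [1, [0, 0, 0.02], [0, 0, 0]], [1, [0, 0, 0], [0, 0, 0]]]'

```text
time_s: 15.58
eef_pos: [495.2, 402.8, 55.4]
ee_rot: [0.003, 0.999, -0.033, -0.004]
force: [-0.7, -0.5, -1.8]
grip_width: 0.198
grip_force: 39.3
```

Run:
```python
from h import *
t=-0.067; plan([505.5-8*np.cos(t),404-8*np.sin(t),10],t+np.pi/2); s=sense(); print(s["grip_width"],s["grip_force"])
c=cap("side"); cv2.imwrite("pics/s8.png",cv2.resize(c["pixels"][130:250,220:380,::-1],None,fx=4.5,fy=4.5,interpolation=3))
```

```text
eef [495.2 402.8  55.4] yhead -1.637 tilt(tool) [0.053 0.084 0.   ] turn z units 0.01 J6 2.14 shift now [ 2.6 -2.2 45.4] after turn [ 2.6 -2.2 45.4]
0.1984142936071178 39.3465256690979
```

>>> servo_tool --commands '[[1, [0.002, -0.002, 0.012], [0, 0, 0]], [1, [0, 0, 0.012], [0, 0, 0]], [1, [0, 0, 0.01], [0, 0, 0]], [1, [0, 0, 0.006], [0, 0, 0]], [1, [0, 0, 0.003], [0, 0, 0]], [1, [0, 0, 0], [0, 0, 0]]]'

```text
time_s: 16.13
eef_pos: [499.9, 406.0, 17.6]
ee_rot: [0.0, 0.999, -0.033, -0.0]
force: [-0.1, 0.6, -0.9]
grip_width: 0.199
grip_force: 39.4
```

>>> servo_tool --commands '[[1, [-0.001, 0.001, 0.003], [0, 0, 0]], [1, [0, 0, 0.003], [0, 0, 0]], [1, [0, 0, 0], [0, 0, 0]]]'

```text
time_s: 16.38
eef_pos: [498.9, 405.1, 12.0]
ee_rot: [0.0, 0.999, -0.033, -0.0]
force: [-0.8, 0.7, -1.2]
grip_width: 0.201
grip_force: 39.4
```

>>> servo_tool --commands '[[1, [0, 0, 0.001], [0, 0, 0]], [1, [0, 0, 0], [0, 0, 0]], [0.3, [0, 0, 0], [0, 0, 0]], [0.3, [0, 0, 0], [0, 0, 0]], [0.3, [0, 0, 0], [0, 0, 0]], [0.3, [0, 0, -0.004], [0, 0, 0]], [0.3, [0, 0, -0.012], [0, 0, 0]], [0.3, [0, 0, -0.02], [0, 0, 0]], [0.3, [0, 0, -0.03], [0, 0, 0]], [0.3, [0, 0, -0.035], [0, 0, 0]]]'

```text
time_s: 17.22
eef_pos: [498.4, 404.9, 113.3]
ee_rot: [0.001, 0.999, -0.033, -0.001]
force: [-0.0, 0.6, -0.9]
grip_width: 0.351
grip_force: 0.0
```

>>> servo_tool --commands '[[0.3, [0, 0, -0.035], [0, 0, 0]], [0.3, [0, 0.035, -0.01], [0, 0, 0]], [0.3, [-0.01, 0.04, 0], [0, 0, 0]], [0.3, [-0.01, 0.04, 0], [0, 0, 0]], [0.3, [-0.02, 0.035, 0], [0, 0, 0]], [0.3, [-0.02, 0.03, 0], [0, 0, 0]], [0.3, [-0.02, 0.03, 0], [0, 0, 0]], [0.3, [0, 0.03, 0], [0, 0, 0]], [0.3, [0, 0.03, 0], [0, 0, 0]], [0.3, [0, 0, 0], [0, 0, 0]]]'

```text
time_s: 18.05
eef_pos: [401.2, 137.9, 158.5]
ee_rot: [0.0, 0.999, -0.035, 0.001]
force: [-0.4, 0.4, -0.4]
grip_width: 0.352
grip_force: 0.0
```

Run:
```python
from h import *
s=sense(); print(s["eef_pos"],s["force"],s["grip_width"])
c=cap("top"); w=cloud(c); px=c["pixels"].astype(int)
d=np.zeros((400,640),bool); d[185:240,168:212]=1; d&=(w[...,2]>15)&(w[...,2]<34)&(px[...,0]<125); p=w[d]; print(len(p),np.median(p,0),cv2.minAreaRect(p[:,:2].astype(np.float32)))
b=w.reshape(-1,3)
for n,x,y,zt in(("seal",453,217,110),("pol",621,407,132),("glue",580,-313,97)):
    q=b[(np.hypot(b[:,0]-x,b[:,1]-y)<50)&(abs(b[:,2]-zt+6)<12)]; print(n,q.mean(0).round(1),len(q))
cv2.imwrite("pics/t9.png",cv2.resize(px[150:285,150:410,::-1].astype(np.uint8),None,fx=3,fy=3,interpolation=3))
```

```text
[401.2006048  137.92421948 158.51316122] [-0.37194705  0.41859603 -0.42058415] 0.3518592080011031
349 [516.13105475 400.81951434  23.20535545] ((507.7201843261719, 402.6641845703125), (85.10296630859375, 137.3528289794922), 85.72518920898438)
seal [452.7 216.4 105.6] 53
pol [621.1 406.  126.9] 81
glue [ 579.3 -311.    91.8] 12
```

View pics/t9.png

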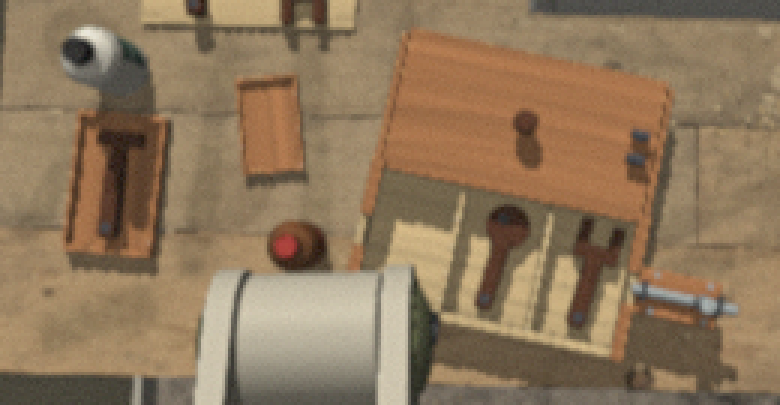

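The tee lies flat inside the larger tray at (120,185 in the crop). The lid is open, with the disc and fork still in their bins. The pin stands about 19 mm from the block's outer end (20 mm expected when fully drawn), and the bottles have not moved. The arm is clear, so I'm handing the job in.

```bash
python3 -c "
from rig import *
print(finish_job())"
```

```text
the job is handed in; nothing more can be done
None
```

I drew the bolt to its stop, slid the lid fully back and put the tee lever, the match for the pattern, flat in the larger tray; the other two levers are still in the box and the bottles did not move (job handed in at about 18 s; the bolt's travel measured 26 of 30 mm, but it would not move further under 80 N, so I took that as its end).

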